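# Fit a grinder's battery and find which way its cap unscrews

### The arm

A 6-joint arm with a two-finger parallel gripper is mounted at the origin on a cart in front of the work surface, level with it; the furniture and walls round the work are solid. World frame = base frame: x ahead of the robot, y to its left, z up, the work surface at z = 0. Lengths are in m, angles in degrees, forces in N, time in s.
With the tool pointing down it reaches from about 0.35 to 1 m from the base axis. Payload 7.1 kg.
Tool frame: the origin (TCP) lies midway between the tips of the shut fingers; the grasp point (between the pads) lies bot.hold_point_z behind it (bot.hold_point_z is the distance from the TCP to the grasp point, in m); z points along the fingers, y is the line along which they close (so a half turn about z gives the same grasp; the last joint's range is limited). The gripper opens to 85 mm and grips with 20 to 120 N. Pads are 22 mm wide; open, the fingers measure 114 mm over their backs; the gripper's body (76 mm by 85 mm) begins 54 mm behind the grasp point. The pads swing forward as they close: fully open they stand 13 mm farther back than shut.
Start: joints at [70.531, 24.242, 93.386, -0, 62.372, -1.089], TCP at [0.197, 0.593, 0.231] pointing down, gripper open.
Joint ranges: [-172.04, 172.04], [-51.8, 120.97], [4.93, 147.93], [-75.15, 255.16], [6.16, 154.13], [-145.62, 145.62]. Speed limits (degrees/s): [136.94, 136.94, 172.46, 180, 180, 180].

### API

Orientations are given as [roll, pitch, yaw] about the fixed x, y, z axes, in that order (R = Rz(yaw) Ry(pitch) Rx(roll)).
In Python, from station import bot, viewer, workorder gives the robot as it stands.
- The arm moves only by the tool step_arm, never from a script. Its argument "increments" is one flat list of numbers, 7 for each row, row after row: the shift along the tool's x, y, z each as a share of 0.25 m, from -1 to 1, then the turn, a rotation vector about the tool's x, y, z each as a share of pi rad, from -1 to 1, then the opening, from 0 (shut) to 1 (fully open). In form: [dx, dy, dz, rx, ry, rz, hand, dx, dy, dz, rx, ry, rz, hand, ...]. A call has 1 to 12 rows; each row is the pose to reach, as a shift and turn from the pose commanded when the call began, along the tool's axes at that moment, turning the shorter way round; what a row does not reach only later rows make up. A row lasts 1/10 s, in which the tool goes at most 50 mm and 8.59 degrees, less where a joint would pass 70% of its speed; a pose out of reach is approached as far as the arm can. A call with a number of a shift or a turn outside -1 to 1 is refused whole. A call with a gripper value outside its range is refused whole. The fingers move at their own pace and stop on an object; "newtons" is the grip in N (left out, the last holds). Time passes only in rows, so rows that repeat a pose let the fingers close. It gives the time, the measured TCP pose, the force, the opening and the grip force at its end, in the units of the state.
- bot.state(): the state, without advancing time (a new reading comes with each control period).
- viewer.camera(name): name is "scene" or "top" or "wrist"; returns a dict with "frame" (384x512x3 uint8, red, green, blue), "fov_y" (degrees; the focal length in pixels is half the picture's height over the tangent of half this angle, whatever the lens; pixels are square), "cx", "cy" (the principal point, pixels), "origin" and "rotation" of the camera in the world. Camera axes: x right, y up, looking along -z (the intrinsics and any distortion apply to the point x, -y, -z); pixel columns grow to the right and rows downward; lengths in m; the calibration is good to about 2 mm. A picture is of the moment at which its call begins. There is no depth.
- workorder.hand_in(): hands the job in; it is judged then, once.
The state is a dict: "time": time; "q": joint angles; "dq": joint speeds; "tau": joint torques, N m; "ee_pos": TCP position; "tool_rot": TCP orientation; "wrist_force": force on the tool from outside, world axes, zero at the start; "ft_torque": the same for the moment, N m; "gripper_width": opening from 0.0 (shut) to 1.0 (fully open); "grasp_force": force on a finger pad.
Only numpy, scipy, OpenCV 4.12 (cv2) and the standard library are available. Lean on these libraries where they do the work, as an engineer would, in place of code of your own. Each camera call takes 0.05 s, during which the arm holds its last target. There are 200 camera calls.

### The job

Get the battery spice grinder ready for refilling: lay the battery in its open battery drawer, let go of it and slide the drawer fully shut. Then take off the black twist-lock cap: some of these grinders are threaded the wrong way round, so try gently to loosen it one way, and if it stops short turn it the other way, without wrenching it. Lift the cap off, leave the other things on the worktop alone, and finish while holding the cap upright in the gripper, a good 8 cm higher than it sat.

Things in the scene. Friction and masses are not known exactly. Their poses are not given: they have to be found in the camera images.
- grinder: battery spice grinder, fixed to the worktop: grey base 130x114x46 mm (x by y by height) with a bare-metal round neck 70 mm across rising from it to the mouth, 105 mm above the worktop; the neck's axis is at x = 0, y = +12 mm. Origin: centre of the base's underside on the worktop; z up. The battery drawer comes out of the base's -y side, along -y
- mouth (a point): centre of the neck's mouth, 105 mm above the worktop, on the neck's vertical axis, where the cap's knob rests; axes as the grinder's
- grinder_drawer (a joint): how far the battery drawer is out, in m: 0 fully shut (rigid end stop), up to 0.078 out; it starts about 70 mm out and slides with a friction of about 1.2 N, staying where it is left
- drawer_in (a point): centre of the drawer's inner floor, 12 mm above the worktop; moves with the drawer; axes as the grinder's (the drawer comes out along -y). Inside, the black drawer is 84 mm along x, 64 mm along y and 20 mm deep, open at the top, walls 4 mm
- drawer_face (a point): centre of the outer side of the drawer's upright grey front, 19 mm above the worktop; the front is 102 mm wide along x, 30 mm tall (4 to 34 mm above the worktop) and faces -y of the grinder; push it along the grinder's +y to shut the drawer
- cap_center (a point): centre (half-way up) of the knob of the black ribbed cap with a white mark on top: round, 49 mm across, 46 mm tall, underside on the mouth at the start; z is the cap's axis, up; x runs from the axis along the white mark, at the start within 0.1 rad of the grinder's x axis. Below the knob a stem (16 mm across) with two lugs reaches 23 mm down into the neck
- cap: the cap, about 60 g; origin in the middle of the knob's underside. Grip it lightly, so the fingers slip at a stop (over 3 N m is wrenching). Seated it turns easily but will not lift. One way (unseen, it varies) it is blocked after 0.05 to 0.3 rad; the other way it turns 0.7 to 0.95 rad from its start angle to an end stop, and only within about 0.1 rad of that stop can it be lifted straight off
- battery_center (a point): centre of the green and silver battery, round, 17 mm across and 50 mm long, lying on the worktop with this point 8.4 mm up (it can roll); its length is along its y axis
- battery: the same battery, 24 g; origin on its skin, at mid-length, underneath at the start
- salt_shaker_center (a point): bystander: clear salt shaker with grey top, 44 mm across, 90 mm tall; its centre
- nuts_center (a point): bystander: jar of nuts with black lid, 70 mm across, 90 mm tall; its centre
- lemon_center (a point): bystander: lemon, 71x53x51 mm; its centre
- teaspoon_center (a point): bystander: steel teaspoon, 130x26x11 mm; its centre
- tealight_center (a point): bystander: tea light in a metal cup, 38 mm across, 15 mm tall; its centre
- door_keys_center (a point): bystander: bunch of keys, 104x115x8 mm; its centre

How it is judged (in metres and radians):
On the way, in this order (a step that is already met when the one before it is completed fails the run):
1. the battery lies in the open drawer, let go (x of battery_center in the frame of drawer_in between -0.043 and 0.043 m and y of battery_center in the frame of drawer_in between -0.033 and 0.033 m and z of battery_center in the frame of drawer_in between 0 and 0.018 m and contact force between battery and the fingers below 0.1 N and value of joint grinder_drawer above 0.02 m), for 0.2 s.
2. the drawer is shut with the battery in it (x of battery_center in the frame of drawer_in between -0.043 and 0.043 m and y of battery_center in the frame of drawer_in between -0.033 and 0.033 m and z of battery_center in the frame of drawer_in between 0 and 0.018 m and value of joint grinder_drawer below 0.004 m), for 0.2 s.
3. the cap is lifted off, in the fingers (z of cap_center in the frame of mouth above 0.075 m and angle between cap_center's own z axis and vertical below 0.35 rad and contact force between cap and the fingers above 1 N), for 0.2 s.
At the end, for the whole second after the job is handed in: The gripper still holds the cap upright (within 0.35 rad) and at rest, the middle of its knob at least 75 mm above the mouth (it sat at 23 mm), touching the fingers and not the grinder; the battery drawer is shut to within 4 mm with the battery lying in it (all of step 2 and all of step 3 and contact force between cap and grinder below 0.1 N and linear speed of cap below 0.03 m/s); the arm keeps its last pose, push and grip.
It fails at once if another thing on the worktop is moved by more than 25 mm (distance of any of salt_shaker_center, nuts_center, lemon_center, teaspoon_center, tealight_center, door_keys_center from where it was at the start of the episode above 0.025 m).
It fails at once if the cap is wrenched: pressed against the grinder with more than 200 N (contact force between cap and grinder above 200 N).
It also fails if it takes over 64 s, if anything falls off the work surface, if the arm or the gripper's body presses on something with over 40 N, if the wrist force passes 120 N, or if a joint passes its speed limit or range.

## Working session

There is one attempt and no reset: what is moved stays moved. The work goes in short steps, Python scripts to look and compute and a tool call to move; the robot and the scene stay as the last step left them, time stands still between calls to the robot, and variables do not carry over. Pictures are saved under pics/ and viewed, at most 10 in all, crops included, and the job is handed in when it is done.

Besides the shell and the picture viewer there is one more tool, called after "Request:" by a JSON object that holds its "api" and its "payload", one argument or row to a line. step_arm: Moves the arm, as the interface text tells. Shift numbers are shares of 0.25 m and turn numbers shares of pi rad, none past 1 either way. Its arguments: {"type":"object","properties":{"increments":{"type":"array","items":{"type":"number"}},"newtons":{"type":"number"}},"required":["increments"]}

```bash
ls; mkdir -p pics
cat > h.py <<'E'
import numpy as np, cv2
from station import bot, viewer, workorder
def snap(n,f):
    c=viewer.camera(n); cv2.imwrite(f'pics/{f}.png',cv2.cvtColor(c['frame'],cv2.COLOR_RGB2BGR)); 
    np.savez(f'pics/{f}.npz',**{k:c[k] for k in c if k!='frame'}); return c
def ray(f,u,v,z):
    c=np.load(f'pics/{f}.npz'); F=192/np.tan(np.radians(c['fov_y'])/2)
    d=c['rotation']@np.array([(u-c['cx'])/F,-(v-c['cy'])/F,-1]); o=c['origin']
    return o+d*(z-o[2])/d[2]
def proj(f,p):
    c=np.load(f'pics/{f}.npz'); F=192/np.tan(np.radians(c['fov_y'])/2)
    q=c['rotation'].T@(np.array(p)-c['origin']); return c['cx']-F*q[0]/q[2], c['cy']+F*q[1]/q[2]
E
python3 - <<'E'
from h import *
for n in ('scene','top','wrist'):
    c=snap(n,n+'0'); print(n,{k:np.round(c[k],3).tolist() if k!='frame' else '' for k in c})
print(bot.state(), bot.hold_point_z)
E
```

```text
pics
scene {'frame': '', 'fov_y': 49.023, 'cx': 253.303, 'cy': 190.573, 'origin': [0.045, -0.66, 0.979], 'rotation': [44.275, -0.58, -36.346]}
top {'frame': '', 'fov_y': 55.949, 'cx': 255.12, 'cy': 191.663, 'origin': [0.34, 0.023, 1.172], 'rotation': [12.731, 0.32, -87.351]}
wrist {'frame': '', 'fov_y': 67.447, 'cx': 256.419, 'cy': 190.825, 'origin': [0.129, 0.618, 0.375], 'rotation': [-16.612, 0.064, 71.596]}
{'time': 0.15, 'q': array([ 7.05312926e+01,  2.42753218e+01,  9.34214871e+01, -1.88240024e-03,
        6.23712206e+01, -1.08751511e+00]), 'dq': array([-0.01996648, -0.32571453, -0.10287178,  0.00801043,  0.15895054,
        0.00617435]), 'tau': array([ 5.82403374e-06, -5.57767832e+01, -2.82016557e+01, -6.91894047e-05,
        4.73066189e-03, -2.55837489e-05]), 'ee_pos': array([0.19691742, 0.59272246, 0.23071315]), 'tool_rot': array([-1.79931951e+02,  3.75239880e-04,  1.61619682e+02]), 'wrist_force': array([ 0.81257414, -0.12042336, -0.01665075]), 'ft_torque': array([-0.04197371, -0.00312569, -0.00139092]), 'grasp_force': 0.0, 'gripper_width': 0.9950910094712113} 0.0187
```

View pics/top0.png

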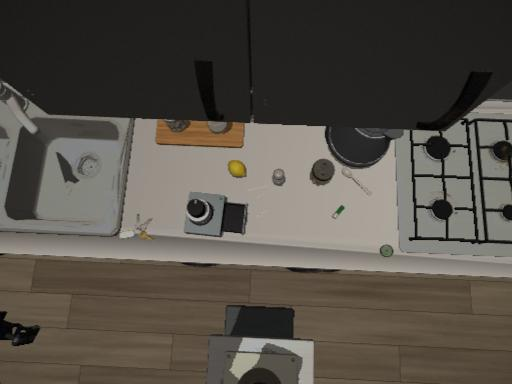

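View pics/scene0.png

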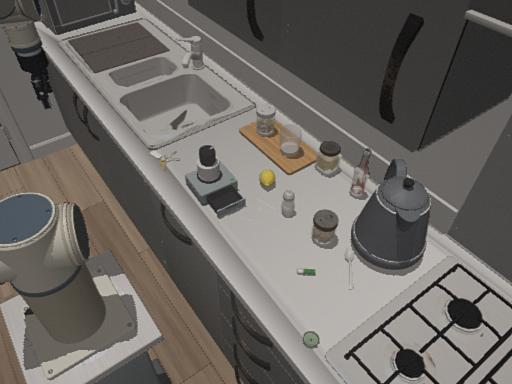

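The top view shows the grinder base at about (205,214), the cap at (197,209), the drawer at (234,218) on its right and the battery at (338,212). The scene view agrees, with the battery at (306,272). Next I turn these pixels into positions.

```bash
sed -i "s/^from station/from scipy.spatial.transform import Rotation as R\nfrom station/; s/np.savez(f'pics\/{f}.npz',\*\*{k:c\[k\] for k in c if k!='frame'})/c['rotation']=R.from_euler('xyz',c['rotation'],degrees=True).as_matrix(); np.savez(f'pics\/{f}.npz',**{k:c[k] for k in c if k!='frame'})/" h.py
python3 - <<'E'
from h import *
print(sorted(viewer.camera('top').keys()))
for n in('scene','top'): snap(n,n+'0')
P=lambda n,u,v,z: print(n,u,v,np.round(ray(n+'0',u,v,z),3))
P('top',338,212,.0084);P('scene',306,272,.0084)
P('top',195,203,.151);P('scene',207,150,.151)
P('top',234,218,.03);P('scene',228,203,.03); P('top',279,177,.045);P('scene',289,203,.045);P('top',323,170,.09)
P('top',386,251,.01);P('scene',311,340,.01);P('top',258,375,.0)
import cv2
a=cv2.imread('pics/top0.png')[150:270,120:400]; b=cv2.imread('pics/scene0.png')[130:290,150:350]
a=cv2.resize(a,(800,343),interpolation=2)
cv2.imwrite('pics/topc.png',a); 
print(np.round(proj('top0',bot.state()['ee_pos']),1))
E
```

```text
['cx', 'cy', 'fov_y', 'frame', 'origin', 'rotation']
top 338 212 [ 0.547 -0.231  0.008]
scene 306 272 [ 0.547 -0.236  0.008]
top 195 203 [0.529 0.21  0.151]
scene 207 150 [0.519 0.205 0.151]
top 234 218 [0.508 0.104 0.03 ]
scene 228 203 [0.507 0.082 0.03 ]
top 279 177 [ 0.646 -0.034  0.045]
scene 289 203 [ 0.649 -0.037  0.045]
top 323 170 [ 0.662 -0.167  0.09 ]
top 386 251 [ 0.428 -0.382  0.01 ]
scene 311 340 [ 0.429 -0.387  0.01 ]
top 258 375 [0.045 0.007 0.   ]
[ 24.6 321.6]
```

View pics/topc.png

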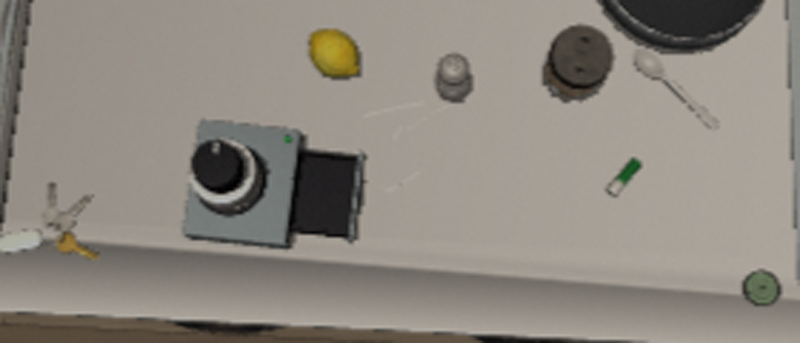

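The crop (2.857x, offset 120,150) gives the base corners (202,121), (301,131), (292,247), (184,238), the drawer front (365,152)-(354,241), the battery ends (612,191)-(637,161) and the cap top at (217,166) with its mark pointing ahead.

Run:
```python
from h import *
T=lambda u,v,z: ray('top0',120+(u+.5)/2.857-.5,150+(v+.5)/2.857-.5,z)
c=[T(u,v,.046) for u,v in((202,121),(301,131),(292,247),(184,238))]
for p in c: print(np.round(p,3))
m=np.mean(c,0); x=(c[0]+c[1]-c[2]-c[3]); y=c[0]+c[3]-c[1]-c[2]
print('ctr',m,'sizes',np.linalg.norm(x)/2,np.linalg.norm(y)/2,'yaw',np.degrees(np.arctan2(x[1],x[0])),np.degrees(np.arctan2(-y[0],y[1])))
f=[T(365,152,.034),T(354,241,.034)];print('face',f,np.mean(f,0)); d=f[0]-f[1];print(np.degrees(np.arctan2(d[1],d[0])),np.linalg.norm(d))
b=[T(612,191,.01),T(637,161,.01)];d=b[1]-b[0];print('bat',np.mean(b,0),np.linalg.norm(d),np.degrees(np.arctan2(d[1],d[0])))
print('cap',T(217,166,.151))
print('key,lemon,salt,tea',T(70,240,.0),T(335,53,.025),T(455,65,.09))
```

```text
[0.583 0.247 0.046]
[0.577 0.136 0.046]
[0.448 0.137 0.046]
[0.452 0.256 0.046]
ctr [0.51492981 0.19414797 0.046     ] sizes 0.1303885122564904 0.11503182181973672 yaw -2.171356082455839 -2.696006506610332
face [array([0.55857171, 0.06385847, 0.034     ]), array([0.45842539, 0.07087867, 0.034     ])] [0.50849855 0.06736857 0.034     ]
-4.00984304375957 0.10039207925375321
bat [ 0.5488012  -0.23177508  0.01      ] 0.045861991111541 -38.475069989319024
cap [0.51508959 0.2074004  0.151     ]
key,lemon,salt,tea [0.44838046 0.39459207 0.        ] [0.67507655 0.1047564  0.025     ] [ 0.64835231 -0.03098001  0.09      ]
```

Request:
{"api": "step_arm", "payload": {
  "increments": [-0.88,-1,0,0,0,0,1,-0.88,-1,0,0,0,0,1,-0.88,-1,0,0,0,0,1,-0.88,-1,0,0,0,0,1,-0.88,-1,0,0,0,0,1,-0.88,-1,0,0,0,0,1,-0.88,-1,0,0,0,0,1,-0.88,-1,0,0,0,0,1]
}}

```text
time: 1.1
ee_pos: [0.3277, 0.2834, 0.2314]
tool_rot: [-180.0, 0.0, 161.4]
wrist_force: [-0.8, 0.8, -0.4]
gripper_width: 1.001
grasp_force: 0.0
```

Request:
{"api": "step_arm", "payload": {
  "increments": [-0.88,-1,0,0,0,0,1,-0.88,-1,0,0,0,0,1,-0.88,-1,0,0,0,0,1,-0.88,-1,0,0,0,0,1,-0.88,-1,0,0,0,0,1,-0.88,-1,0,0,0,0,1,-0.88,-1,0,0,0,0,1,-0.88,-1,0,0,0,0,1]
}}

```text
time: 1.9
ee_pos: [0.4591, -0.0227, 0.2316]
tool_rot: [180.0, 0.1, 161.4]
wrist_force: [0.4, 0.3, -0.5]
gripper_width: 0.999
grasp_force: 0.0
```

Request:
{"api": "step_arm", "payload": {
  "increments": [-0.61,-0.68,0.2,0,0,0.111,0.6,-0.61,-0.68,0.4,0,0,0.111,0.6,-0.61,-0.68,0.4,0,0,0.111,0.6,-0.61,-0.68,0.4,0,0,0.111,0.6,-0.61,-0.68,0.4,0,0,0.111,0.6,-0.61,-0.68,0.4,0,0,0.111,0.6,-0.61,-0.68,0.4,0,0,0.111,0.6,-0.61,-0.68,0.4,0,0,0.111,0.6]
}}

```text
time: 2.7
ee_pos: [0.548, -0.228, 0.1315]
tool_rot: [180.0, -0.0, 141.7]
wrist_force: [-1.0, -0.1, -0.1]
gripper_width: 0.599
grasp_force: 0.0
```

Run:
```python
from h import *
snap('wrist','w1'); s=bot.state(); print(s['ee_pos'],s['tool_rot'])
print(proj('w1',[.549,-.232,.0084]),proj('w1',s['ee_pos']))
```

```text
[ 0.54812709 -0.22795213  0.13198665] [1.79984440e+02 1.20683012e-02 1.41725703e+02]
(np.float64(251.39567334774037), np.float64(187.64798107009454)) (np.float64(252.52835653658838), np.float64(243.6269213043123))
```

View pics/w1.png

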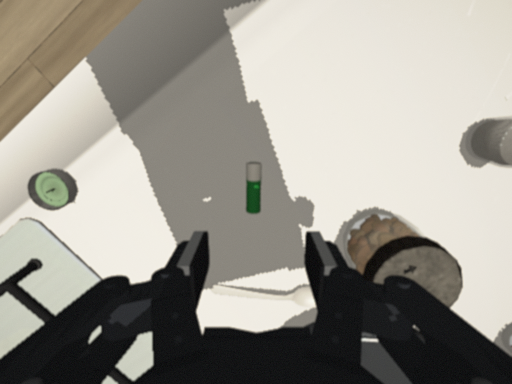

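The wrist view shows the battery at (254,187), upright in the picture, so it is aligned with the fingers.

```bash
cat >> h.py <<'E'
def inc(p,yaw=None,roll=180,pitch=0):
    s=bot.state(); A=R.from_euler('xyz',s['tool_rot'],degrees=True)
    d=A.inv().apply(np.array(p)-s['ee_pos'])/.25
    B=R.from_euler('xyz',[roll,pitch,s['tool_rot'][2] if yaw is None else yaw],degrees=True)
    print('inc',np.round(d,3),np.round((A.inv()*B).as_rotvec()/np.pi,3))
E
python3 - <<'E'
from h import *
p=ray('w1',254,187.2,.0084); print(p); p[2]=.004; inc(p)
E
```

```text
[ 0.55020871 -0.22974584  0.0084    ]
inc [-0.011 -0.001  0.512] [0. 0. 0.]
```

Request:
{"api": "step_arm", "payload": {
  "increments": [-0.011,0,0.2,0,0,0,0.6,-0.011,0,0.4,0,0,0,0.6,-0.011,0,0.48,0,0,0,0.6,-0.011,0,0.512,0,0,0,0.6,-0.011,0,0.512,0,0,0,0.6,-0.011,0,0.512,0,0,0,0,-0.011,0,0.512,0,0,0,0,-0.011,0,0.512,0,0,0,0,-0.011,0,0.512,0,0,0,0,-0.011,0,0.512,0,0,0,0,-0.011,0,0.512,0,0,0,0,-0.011,0,0.512,0,0,0,0],
  "newtons": 25
}}

```text
time: 3.95
ee_pos: [0.5514, -0.2317, 0.0052]
tool_rot: [179.9, 0.2, 141.6]
wrist_force: [-0.5, 1.1, 7.8]
gripper_width: 0.179
grasp_force: 25.2
```

Request:
{"api": "step_arm", "payload": {
  "increments": [0,0,-0.2,0,0,0,0,0,0,-0.4,0,0,0,0,0.16,0.16,-0.48,0,0,-0.03,0,0.96,0.955,-0.48,0,0,-0.198,0,0.96,0.955,-0.48,0,0,-0.198,0,0.96,0.955,-0.48,0,0,-0.198,0,0.96,0.955,-0.48,0,0,-0.198,0,0.96,0.955,-0.48,0,0,-0.198,0,0.96,0.955,-0.48,0,0,-0.198,0,0.96,0.955,-0.48,0,0,-0.198,0,0.96,0.955,-0.48,0,0,-0.198,0,0.96,0.955,-0.48,0,0,-0.198,0]
}}

```text
time: 5.15
ee_pos: [0.5104, 0.1042, 0.1237]
tool_rot: [-180.0, 0.0, 177.3]
wrist_force: [-0.1, 0.2, 0.3]
gripper_width: 0.181
grasp_force: 24.7
```

Run:
```python
from h import *
snap('wrist','w2'); s=bot.state(); print(s['ee_pos'],s['tool_rot'])
print(proj('w2',[.511,.105,.032]))
```

```text
[0.51040773 0.10383215 0.12355684] [-1.79993974e+02  1.95048086e-02  1.77201985e+02]
(np.float64(254.97788247657942), np.float64(192.96009518215817))
```

View pics/w2.png

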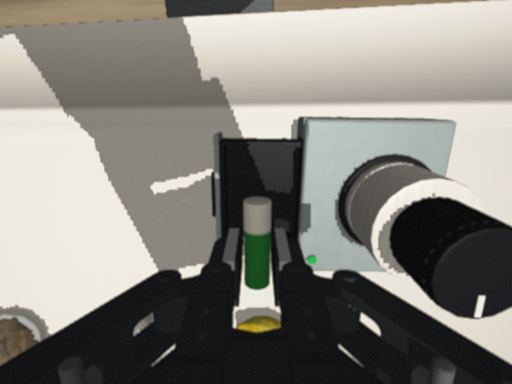

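The battery is held well, in line with the drawer. The drawer's open inside runs from column 222 (front wall) to 300 (base edge), with its near rim at row 139.

Run:
```python
from h import *
print(ray('w2',216,142,.034),ray('w2',222,142,.032),ray('w2',300,140,.032),ray('w2',299,120,.046),ray('w2',312,259,.046), ray('w2',216,215,.034))
print(proj('w2',[.5104,.1038,.1236]),ray('w2',439,278,.151))
inc([.511,.104,.024],177.2)
```

```text
[0.46588132 0.07575445 0.034     ] [0.4663501  0.08034328 0.032     ] [0.46780775 0.14378538 0.032     ] [0.45116888 0.14108867 0.046     ] [0.56886121 0.15163097 0.046     ] [0.52878192 0.07016382 0.034     ]
(np.float64(251.96643429572393), np.float64(240.76717094428324)) [0.52007172 0.19096785 0.151     ]
inc [-0.002  0.001  0.398] [-0.  0.  0.]
```

Request:
{"api": "step_arm", "payload": {
  "increments": [0,0.012,0.15,0,0,0,0,0,0.012,0.3,0,0,0,0,0,0.012,0.38,0,0,0,0,0,0.012,0.414,0,0,0,0,0,0.012,0.414,0,0,0,0,0,0.012,0.414,0,0,0,0.3,0,0.012,0.414,0,0,0,0.3,0,0.012,0.414,0,0,0,0.3,0,0.012,0.3,0,0,0,0.3,0,0.012,0.1,0,0,0,0.3,0,0.012,0,0,0,0,0.3,0,0.012,0,0,0,0,0.3]
}}

```text
time: 6.4
ee_pos: [0.5132, 0.1086, 0.1278]
tool_rot: [179.9, 0.5, 177.3]
wrist_force: [-0.7, 0.5, -0.3]
gripper_width: 0.299
grasp_force: 0.0
```

Run:
```python
from h import *
snap('wrist','w3'); s=bot.state(); print(s['ee_pos'],s['tool_rot'])
```

```text
[0.51188984 0.10826536 0.12583377] [179.92968929   0.30123323 177.28942191]
```

View pics/w3.png

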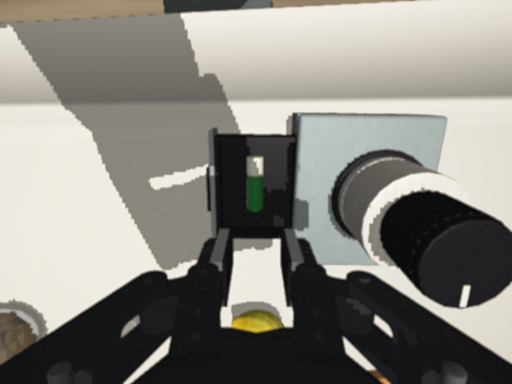

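The battery lies in the drawer at (255,184), well clear of all walls. Next I shut the fingers, tilt the hand back and go down in front of the drawer.

Request:
{"api": "step_arm", "payload": {
  "increments": [0,-0.19,0,-0.04,0,0,0,0,-0.38,0,-0.083,0,0,0,0,-0.38,0,-0.083,0,0,0,0,-0.38,0.1,-0.083,0,0,0,0,-0.38,0.25,-0.083,0,0,0,0,-0.38,0.4,-0.083,0,0,0,0,-0.38,0.43,-0.083,0,0,0,0,-0.38,0.43,-0.083,0,0,0,0,-0.38,0.43,-0.083,0,0,0]
}}

```text
time: 7.35
ee_pos: [0.5062, 0.0131, 0.0165]
tool_rot: [165.1, 0.0, 177.3]
wrist_force: [0.4, 0.4, -0.2]
gripper_width: -0.0
grasp_force: 0.0
```

Run:
```python
from h import *
s=bot.state(); print(s['ee_pos'],s['tool_rot'],s['wrist_force'])
A=R.from_euler('xyz',s['tool_rot'],degrees=True); y=np.array([np.sin(np.radians(2.8)),np.cos(np.radians(2.8)),0])
print(A.inv().apply(y)*.12/.25)
```

```text
[0.50621673 0.01313873 0.01652191] [1.65059459e+02 2.80428135e-02 1.77293166e+02] [ 0.42931867  0.363327   -0.23604548]
[-0.00078051  0.46377236  0.12375213]
```

Request:
{"api": "step_arm", "payload": {
  "increments": [0,0.116,0.031,0,0,0,0,0,0.154,0.041,0,0,0,0,0,0.193,0.052,0,0,0,0,0,0.232,0.062,0,0,0,0,0,0.27,0.072,0,0,0,0,0,0.309,0.082,0,0,0,0,0,0.34,0.091,0,0,0,0,0,0.363,0.097,0,0,0,0,0,0.386,0.103,0,0,0,0,0,0.386,0.103,0,0,0,0]
}}

```text
time: 8.35
ee_pos: [0.5102, 0.1135, 0.0157]
tool_rot: [165.1, -0.0, 177.3]
wrist_force: [0.6, -1.1, -0.3]
gripper_width: -0.0
grasp_force: 0.0
```

Request:
{"api": "step_arm", "payload": {
  "increments": [0,0.012,0.003,0,0,0,0,0,0.024,0.006,0,0,0,0,0,0.036,0.009,0,0,0,0]
}}

```text
time: 8.65
ee_pos: [0.5107, 0.122, 0.0158]
tool_rot: [165.1, -0.0, 177.3]
wrist_force: [-0.6, -1.8, -1.3]
gripper_width: 0.001
grasp_force: 0.7
```

Request:
{"api": "step_arm", "payload": {
  "increments": [0,0.008,0.002,0,0,0,0,0,0.016,0.004,0,0,0,0]
}}

```text
time: 8.85
ee_pos: [0.511, 0.1262, 0.016]
tool_rot: [165.1, -0.0, 177.3]
wrist_force: [-0.9, -5.3, 0.3]
gripper_width: 0.002
grasp_force: 3.0
```

Request:
{"api": "step_arm", "payload": {
  "increments": [0,0.006,0.002,0,0,0,0,0,0.008,0.002,0,0,0,0]
}}

```text
time: 9.05
ee_pos: [0.5111, 0.1266, 0.0159]
tool_rot: [165.2, 0.0, 177.3]
wrist_force: [-2.1, -18.5, 3.1]
gripper_width: 0.002
grasp_force: 8.8
```

The force jumped to 18 N with no further travel, so the drawer is shut. I back off, rise and straighten the tool.

Request:
{"api": "step_arm", "payload": {
  "increments": [0,-0.1,-0.026,0,0,0,0,0,-0.193,-0.052,0,0,0,0,0,-0.142,-0.245,0,0,0,0,0,-0.09,-0.44,0.04,0,0,0,0,-0.04,-0.63,0.083,0,0,1,0,0.013,-0.825,0.083,0,0,1,0,0.013,-0.825,0.083,0,0,1,0,0.013,-0.825,0.083,0,0,1]
}}

```text
time: 9.85
ee_pos: [0.5111, 0.0793, 0.22]
tool_rot: [179.9, 0.4, 177.3]
wrist_force: [1.2, 0.7, -0.6]
gripper_width: 0.683
grasp_force: 0.0
```

Run:
```python
from h import *
s=bot.state(); print(s['ee_pos'],s['tool_rot'],s['q'][5])
c=snap('top','t2'); snap('wrist','w4'); 
a=cv2.imread('pics/top0.png'); t=cv2.imread('pics/t2.png')[150:260,160:270]; w=cv2.imread('pics/w4.png')
t=cv2.resize(t,(384,384),interpolation=2); cv2.imwrite('pics/c4.png',cv2.resize(np.hstack([t,w]),(800,343)))
inc([.5156,.206,.2],177.2)
```

```text
[0.51107032 0.07927581 0.21998157] [179.90779372   0.4176006  177.33710811] -79.86012721551113
inc [-0.004  0.511  0.065] [0. 0. 0.]
```

View pics/c4.png

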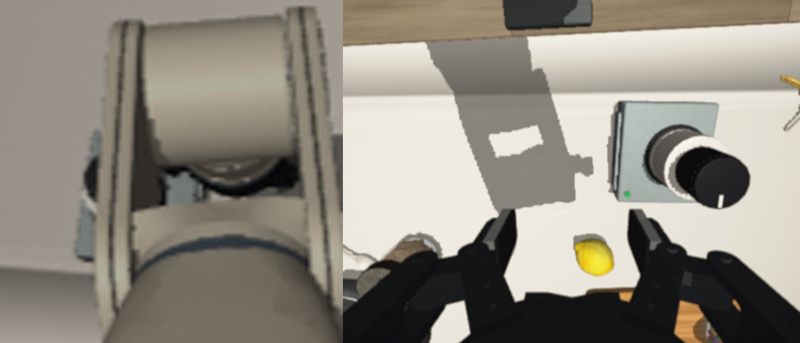

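The wrist half shows the drawer shut flush. The cap's top is at crop (720,178), which is (422,199) in the wrist picture.

Run:
```python
from h import *
print(ray('w4',422,199,.151)); w=cv2.imread('pics/w4.png')
m=(cv2.cvtColor(w,cv2.COLOR_BGR2GRAY)<45).astype(np.uint8); n,l,st,c=cv2.connectedComponentsWithStats(m)
for i in range(1,n):
    if st[i,4]>300: print(st[i],c[i])
```

```text
[0.51387239 0.20874096 0.151     ]
[184  26  93   7 313] [223.8115016   29.04153355]
[ 373  165   82   67 3905] [413.07964149 197.32291933]
[    0   235   512   149 38187] [253.09710111 334.8377982 ]
```

Request:
{"api": "step_arm", "payload": {
  "increments": [-0.004,0.25,0,0,0,0,1,-0.004,0.512,0,0,0,0,1,-0.004,0.512,0,0,0,0,1,-0.004,0.512,0.1,0,0,0,1,-0.004,0.512,0.28,0,0,0,1,-0.004,0.512,0.4,0,0,0,1,-0.004,0.512,0.432,0,0,0,1,-0.004,0.512,0.432,0,0,0,1],
  "newtons": 20
}}

```text
time: 10.75
ee_pos: [0.5144, 0.2052, 0.1059]
tool_rot: [-179.9, -0.3, 177.2]
wrist_force: [-0.1, 0.2, 0.9]
gripper_width: 1.002
grasp_force: 0.0
```

Request:
{"api": "step_arm", "payload": {
  "increments": [0.002,0.004,-0.02,0,0,0,1,0.002,0.004,-0.02,0,0,0,0,0.002,0.004,-0.02,0,0,0,0,0.002,0.004,-0.02,0,0,0,0,0.002,0.004,-0.02,0,0,0,0,0.002,0.004,-0.02,0,0,0,0]
}}

```text
time: 11.35
ee_pos: [0.5163, 0.2073, 0.1146]
tool_rot: [180.0, 0.1, 177.3]
wrist_force: [-1.0, -0.0, 6.5]
gripper_width: 0.566
grasp_force: 19.8
```

Request:
{"api": "step_arm", "payload": {
  "increments": [0,0,0,0,0,-0.02,0,0,0,0,0,0,-0.04,0,0,0,0,0,0,-0.06,0,0,0,0,0,0,-0.08,0,0,0,0,0,0,-0.08,0]
}}

```text
time: 11.85
ee_pos: [0.5166, 0.2074, 0.1146]
tool_rot: [180.0, 0.2, -168.2]
wrist_force: [-0.1, 0.9, 5.7]
gripper_width: 0.568
grasp_force: 19.7
```

Run:
```python
from h import *
s=bot.state(); print(s['ee_pos'],s['tool_rot'],s['ft_torque'],s['grasp_force'],s['q'][5])
```

```text
[0.51655009 0.20740955 0.11460678] [ 1.79976763e+02  1.57903389e-01 -1.68217757e+02] [ 0.0190701   0.05516246 -0.00941428] 19.73809987306595 -81.12828285141585
```

Request:
{"api": "step_arm", "payload": {
  "increments": [0,0,0,0,0,-0.02,0,0,0,0,0,0,-0.04,0,0,0,0,0,0,-0.06,0]
}}

```text
time: 12.15
ee_pos: [0.5166, 0.2075, 0.1146]
tool_rot: [-180.0, 0.2, -157.4]
wrist_force: [0.9, -0.1, 6.1]
gripper_width: 0.565
grasp_force: 19.7
```

Run:
```python
from h import *
s=bot.state(); print(s['ee_pos'],s['tool_rot'],s['ft_torque'],s['grasp_force'],s['q'][5])
```

```text
[0.51660629 0.20748071 0.11462014] [-1.79997270e+02  1.67492196e-01 -1.57379348e+02] [ 0.07745659  0.00209638 -0.02591493] 19.72773313522339 -91.96855459741761
```

Request:
{"api": "step_arm", "payload": {
  "increments": [0,0,0,0,0,-0.02,0,0,0,0,0,0,-0.04,0,0,0,0,0,0,-0.06,0,0,0,0,0,0,-0.08,0]
}}

```text
time: 12.55
ee_pos: [0.5168, 0.2076, 0.1146]
tool_rot: [-180.0, 0.2, -143.0]
wrist_force: [0.3, 0.5, 4.4]
gripper_width: 0.569
grasp_force: 19.8
```

Run:
```python
from h import *
s=bot.state(); print(s['ee_pos'],s['tool_rot'],s['ft_torque'],s['grasp_force'],s['q'][5])
```

```text
[0.51678761 0.20760744 0.11463325] [-179.95521279    0.18798861 -142.98654167] [ 0.12199932 -0.05858879 -0.07002496] 19.84349012374878 -106.36626028572452
```

Request:
{"api": "step_arm", "payload": {
  "increments": [0,0,0,0,0,-0.015,0,0,0,0,0,0,-0.03,0,0,0,0,0,0,-0.045,0]
}}

```text
time: 12.85
ee_pos: [0.5165, 0.2073, 0.1145]
tool_rot: [-180.0, 0.1, -135.0]
wrist_force: [1.7, -0.5, 3.5]
gripper_width: 0.564
grasp_force: 20.4
```

Run:
```python
from h import *
s=bot.state(); print(s['ee_pos'],s['tool_rot'],s['ft_torque'],s['grasp_force'],s['q'][5])
snap('wrist','w5'); cv2.imwrite('pics/c5.png',cv2.imread('pics/w5.png'))
```

```text
[0.51649267 0.20734329 0.11454887] [-1.79950378e+02  1.42161409e-01 -1.34998834e+02] [ 0.1871152  -0.37756916 -0.56232487] 20.366863310337067 -114.37399898300926
```

View pics/c5.png

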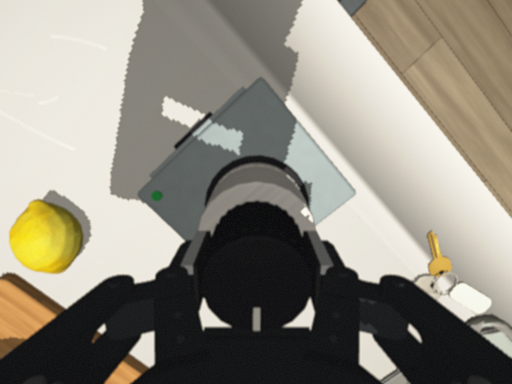

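The end stop is felt: -0.56 N m at about 0.83 rad. The white mark is at (257,318), so the cap turned with the hand. I ease back slightly and lift.

Request:
{"api": "step_arm", "payload": {
  "increments": [0,0,0,0,0,0.008,0,0,0,-0.02,0,0,0.008,0,0,0,-0.06,0,0,0.008,0,0,0,-0.12,0,0,0.008,0,0,0,-0.2,0,0,0.008,0,0,0,-0.3,0,0,0.008,0,0,0,-0.38,0,0,0.008,0,0,0,-0.42,0,0,0.008,0,0,0,-0.42,0,0,0.008,0,0,0,-0.42,0,0,0.008,0,0,0,-0.42,0,0,0.008,0],
  "newtons": 25
}}

```text
time: 14.0
ee_pos: [0.5148, 0.2068, 0.217]
tool_rot: [180.0, -0.1, -136.5]
wrist_force: [0.5, -1.2, -0.9]
gripper_width: 0.563
grasp_force: 26.5
```

Run:
```python
from h import *
s=bot.state(); print(s['ee_pos'],s['tool_rot'],s['wrist_force'],s['grasp_force'],s['gripper_width'])
snap('scene','s6'); a=cv2.imread('pics/s6.png')[90:250,110:330]
cv2.imwrite('pics/c6.png',cv2.resize(a,(770,560),interpolation=2))
```

```text
[0.51480333 0.20680096 0.21704639] [ 1.79951706e+02 -1.10932093e-01 -1.36459940e+02] [ 0.51605577 -1.18349557 -0.89360505] 26.519846320152283 0.5633747634325371
```

View pics/c6.png

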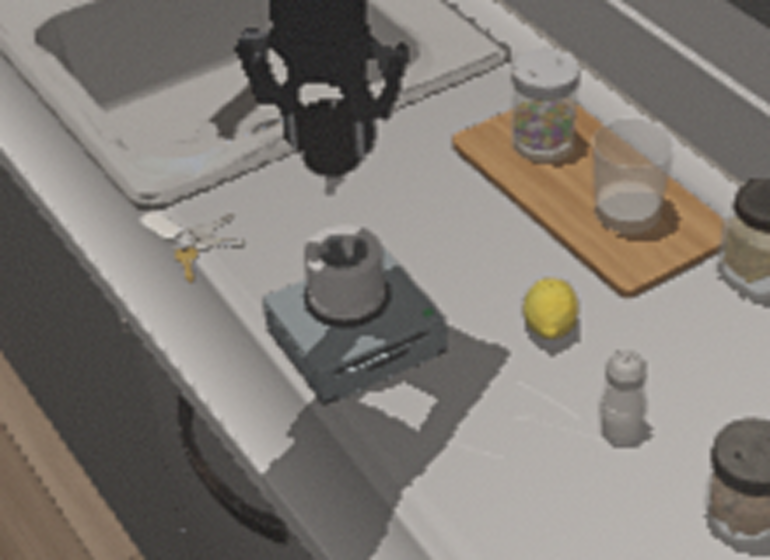

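The cap hangs upright in the gripper, clear of the open neck at (345,250), and the drawer is shut. The job is done, so I hand it in.

```bash
python3 -c "
from station import workorder
print(workorder.hand_in())"
```

```text
the job is handed in; nothing more can be done
None
```

I handed the job in with the battery in the shut drawer and the cap, loosened counter-clockwise, held upright about 10 cm above its seat; the hand-in returned no verdict.

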